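# Pack the latch kit and close its case

## Task

Pack the latch kit into the open green case: slide every blue latch plate from the steel rack into a slot of its own in the case's orange block and slip every yellow spring over a post of its own in front of it, all fully home, and only then lower the lid gently, without slamming it, until it is fully closed. Leave the grey latch body, the brass pin and the red mallet where they lie.

Things in the scene. Friction and masses are not known exactly. Their poses are not given: they have to be found in the camera images.
- lid (a joint): hinge angle of the green case's lid, rad: 0 = closed flat on the case, 1.57 = standing upright, 1.9 = stop, leaning back away from the robot. The hinge is stiff and the lid stays at whatever angle it is left; pushing it with a force square to it near its free edge takes about 0.5 to 5 N, and it never drops by itself
- hinge (a point): middle of the hinge line on the case's far top rim, 70.5 mm above the shelf; the case's own axes (x from the front wall to the hinge, y along the hinge line, z up). The underside (inner face) of the lid passes through this line
- lid_edge (a point): middle of the lid's free edge on its outer face (the top face when closed), 160 mm from the hinge line; moves with the lid, a flat sheet 160 mm long, 222 wide, 6 thick, with a steel finger tab 50 wide, 6 thick in the middle of the free edge, 14 mm farther out in the lid's plane; x points from the free edge to the hinge, z out of the outer face
- case: green steel transit case fixed to the shelf, outside 160 (x) x 222 (y) x 70 mm (z), walls and floor 5 mm; origin at the centre of its underside, x from the front wall (robot side) to the hinge wall, z up. Inside, along the hinge wall, lies a orange block, 70 (x) x 208 (y) mm, its top 30 mm above the shelf, with four slots side by side; in front of it stand two steel posts
- slot0 (a point): slot 0 of the orange block: centre of the slot's floor, 8 mm above the shelf, axes as the case. The slot is 54 mm long (x) by 10 mm wide (y) and 22 mm deep, open at the top with a 1.5 mm chamfer; the slots are 45 mm apart in y
- slot1 (a point): slot 1 of the orange block: centre of the slot's floor, 8 mm above the shelf, axes as the case. The slot is 54 mm long (x) by 10 mm wide (y) and 22 mm deep, open at the top with a 1.5 mm chamfer; the slots are 45 mm apart in y
- slot2 (a point): slot 2 of the orange block: centre of the slot's floor, 8 mm above the shelf, axes as the case. The slot is 54 mm long (x) by 10 mm wide (y) and 22 mm deep, open at the top with a 1.5 mm chamfer; the slots are 45 mm apart in y
- slot3 (a point): slot 3 of the orange block: centre of the slot's floor, 8 mm above the shelf, axes as the case. The slot is 54 mm long (x) by 10 mm wide (y) and 22 mm deep, open at the top with a 1.5 mm chamfer; the slots are 45 mm apart in y
- post0 (a point): post 0: centre of the flat seat at its foot, 11 mm above the shelf, axes as the case. The post is 21 mm in diameter, tapering over its last 5 mm to 12 mm at the top, which is 38 mm above this seat; the posts are 100 mm apart
- post1 (a point): post 1: centre of the flat seat at its foot, 11 mm above the shelf, axes as the case. The post is 21 mm in diameter, tapering over its last 5 mm to 12 mm at the top, which is 38 mm above this seat; the posts are 100 mm apart
- rack: steel rack block fixed to the shelf, 78 (x) x 170 (y) x 20 mm (z), origin at the centre of its underside; it has four loose slots 56 x 12 mm, 16 mm deep, 45 mm apart in y, in which the plates stand at the start
- plate0: blue steel latch plate, 52 (x) x 8 (y) x 56 mm (z), 0.17 kg, standing on edge in the rack; origin at the centre of its underside, z up; the same when turned half round about z. In the rack its underside is 4 mm above the shelf. May be absent
- plate1: blue steel latch plate, 52 (x) x 8 (y) x 56 mm (z), 0.17 kg, standing on edge in the rack; origin at the centre of its underside, z up; the same when turned half round about z. In the rack its underside is 4 mm above the shelf. May be absent
- plate2: blue steel latch plate, 52 (x) x 8 (y) x 56 mm (z), 0.17 kg, standing on edge in the rack; origin at the centre of its underside, z up; the same when turned half round about z. In the rack its underside is 4 mm above the shelf. May be absent
- plate3: blue steel latch plate, 52 (x) x 8 (y) x 56 mm (z), 0.17 kg, standing on edge in the rack; origin at the centre of its underside, z up; the same when turned half round about z. In the rack its underside is 4 mm above the shelf. May be absent
- spring0: yellow coil spring, far too stiff for the robot to squeeze (handle it as a rigid tube): 36 mm outside, 24 mm bore, 32 mm tall, 0.07 kg, standing on end on the shelf; origin at its centre, 16 mm above its foot. May be absent
- spring1: yellow coil spring, far too stiff for the robot to squeeze (handle it as a rigid tube): 36 mm outside, 24 mm bore, 32 mm tall, 0.07 kg, standing on end on the shelf; origin at its centre, 16 mm above its foot. May be absent
- latch_body: grey latch body, 75 x 45 x 22 mm, lying on the shelf, origin at the centre of its underside: leave alone
- brass_pin: brass pin 55 mm long, 10 to 16 mm thick, lying along its x on the shelf, origin on its underside: leave alone
- mallet: red wooden mallet lying on the shelf beyond the case, 250 mm long along its x with the 55 x 100 x 55 mm head at +x; origin on the shelf, 100 mm from the head's centre: leave alone
Not all that is in view belongs to the job. Leave any turquoise look-alike of the plate3 alone. What is shaped like the spring1 but black is not meant.

How it is judged:
By the outcome, as a careful person would: the job done as asked, in the order asked, and still so for the second after the job is handed in, with the robot touching nothing.
Of plate0, plate1, plate2, plate3 only 3 to 4 are there at a start; the rules pass over those that are not, and their reading is None.
Of spring0, spring1 only 1 to 2 are there at a start; the rules pass over those that are not, and their reading is None.
At some moment in a run one of spring0, spring1 may be knocked a few centimetres aside while the robot is not near it.
It also fails if it takes over 210 s, if anything falls off the work surface, if the arm or the gripper's body presses on something with over 40 N, if the wrist force passes 120 N, or if a joint passes its speed limit or range.

## Robot

A 6-joint arm with a two-finger parallel gripper is mounted at the origin on the work surface. World frame = base frame: x ahead of the robot, y to its left, z up, the work surface at z = 0. Lengths are in mm, angles in rad, forces in N, time in s.
With the tool pointing down it reaches from about 275 to 725 mm from the base axis. Payload 5.6 kg.
Tool frame: the origin (TCP) lies midway between the tips of the shut fingers; the grasp point (between the pads) lies behind it (pinch_z is the z of the grasp point in the tool frame, in mm); z points along the fingers, y is the line along which they close (so a half turn about z gives the same grasp; the last joint's range is limited). The gripper opens to 85 mm and grips with 20 to 120 N. Pads are 22 mm wide; open, the fingers measure 114 mm over their backs; the gripper's body (76 mm by 85 mm) begins 54 mm behind the grasp point. The pads swing forward as they close: fully open they stand 13 mm farther back than shut.
Start: joints at [-1.038, 0.255, 0.108, 0, -1.424, -0.285], TCP at [134.92, -533.188, 231.283] pointing down, gripper open.
Joint ranges: [-2.95, 2.95], [-1.21, 1.97], [-1.09, 1.5], [-2.87, 1.71], [-2.94, -0.07], [-3.05, 3.05]. Speed limits (rad/s): [2.57, 2.57, 3.14, 3.14, 3.14, 3.14].

## Interface

Orientations are given as a unit quaternion [x, y, z, w].
In Python, from plant import * gives the robot as it stands. The module is installed in compiled form; this text tells all that it offers.
- The arm moves only by the tool step_arm, never from a script. Its arguments are lists of equal length, an entry for each row: "gripper": the closure, from 0 (fully open) to 1 (shut); "delta_pos": the shift along the world's x, y, z in cm, a list of three; "yaw": the turn about the world's z in rad. In form: {"gripper": [gripper, ...], "delta_pos": [[tx, ty, tz], ...], "yaw": [yaw, ...]}. A call has exactly 8 rows; each row shifts and turns the commanded pose from where the row before left it; what a row does not reach is not made up. A row lasts 1/10 s, in which the tool goes at most 50 mm and 8.59 degrees, less where a joint would pass 70% of its speed; a pose out of reach is approached as far as the arm can. A call with a gripper value outside its range is refused whole. The fingers move at their own pace and stop on an object; "force" is the grip in N (left out, the last holds). Time passes only in rows, so rows that do not move let the fingers close, or fill a call up. It gives the time, the measured TCP pose, the force, the opening and the grip force at its end, in the units of the state.
- get_state(): the state, without advancing time (a new reading comes with each control period).
- snapshot(name): name is "scene" or "top"; returns the picture (400x640x3 uint8, blue, green, red); there is no depth.
- calibration(name): a dict with "K" (3x3 intrinsics, pixels), "k1" (the pictures are not rectified: a ray, as slopes to the right and down, at radius r is drawn at 1 + k1 r^2 times it, then the intrinsics apply), "eye" and "attitude" of the camera in the world. Camera axes: x right, y down, z forward; pixel columns grow to the right and rows downward; lengths in mm; the calibration is good to about 2 mm. A picture is of the moment at which its call begins. calibration takes no time and is no camera call.
- job_done(): hands the job in; it is judged then, once.
The state is a dict: "t": time; "joint_positions": joint angles; "qvel": joint speeds; "effort": joint torques, N m; "eef_pos": TCP position; "eef_rot": TCP orientation; "force": force on the tool from outside, world axes, zero at the start; "moment": the same for the moment, N m; "grip_width": opening from 0.0 (shut) to 1.0 (fully open); "finger_force": force on a finger pad.
Only numpy, scipy, OpenCV 4.12 (cv2) and the standard library are available. Lean on these libraries where they do the work, as an engineer would, in place of code of your own. Each camera call takes 0.05 s, during which the arm holds its last target. There are 200 camera calls.

## Working session

There is one attempt and no reset: what is moved stays moved. The work goes in short steps, Python scripts to look and compute and a tool call to move; the robot and the scene stay as the last step left them, time stands still between calls to the robot, and variables do not carry over. Pictures are saved under pics/ and viewed, at most 14 in all, crops included, and the job is handed in when it is done.

Besides the shell and the picture viewer there is one more tool, called after "Call:" by a JSON object that holds its "fn" and its "kwargs", one argument or row to a line. step_arm: Moves the arm, as the interface text tells. Its arguments: {"type":"object","properties":{"gripper":{"type":"array","items":{"type":"number"}},"delta_pos":{"type":"array","items":{"type":"array","items":{"type":"number"}}},"yaw":{"type":"array","items":{"type":"number"}},"force":{"type":"number"}},"required":["gripper","delta_pos","yaw"]}

```bash
mkdir -p pics; python3 - <<'E'
from plant import *
import cv2
for n in("scene","top"):
    cv2.imwrite(f"pics/{n}0.png",snapshot(n)); print(n,calibration(n))
print(get_state())
try: print(pinch_z)
except Exception as e: print(e)
E
```

```text
scene {'K': array([[519.01001838,   0.        , 321.21820689],
       [  0.        , 519.01001838, 199.76798131],
       [  0.        ,   0.        ,   1.        ]]), 'k1': 0.04427690410265995, 'eye': array([1061.75747675,  558.33317122, 1062.27075503]), 'attitude': array([ 0.35388628,  0.87870343, -0.30017485, -0.11198143])}
top {'K': array([[377.62393487,   0.        , 321.52805515],
       [  0.        , 377.62393487, 193.62843944],
       [  0.        ,   0.        ,   1.        ]]), 'k1': -0.004243966297009138, 'eye': array([ 4.40593667e+02, -2.55249856e-01,  1.13446689e+03]), 'attitude': array([ 0.70805127, -0.70362086,  0.04390645, -0.04066095])}
{'t': 0.1, 'joint_positions': array([-1.03839296e+00,  2.55688557e-01,  1.07136810e-01, -4.03426444e-04,
       -1.42387069e+00, -2.84591891e-01]), 'qvel': array([ 0.00012914, -0.00089174,  0.00199431,  0.00168722, -0.00159714,
        0.0005871 ]), 'effort': array([-5.77857703e-03, -3.87598872e+01,  2.38474864e+01,  5.37804499e+00,
       -3.77902994e-03, -3.57212355e-05]), 'eef_pos': array([ 134.84625154, -532.77121144,  230.48982622]), 'eef_rot': array([-1.23559426e-01,  9.92336822e-01,  8.25411475e-04, -1.39872053e-04]), 'force': array([-0.14508531,  0.50059068, -0.5806055 ]), 'moment': array([ 0.00126028, -0.01887826,  0.02685835]), 'finger_force': 0.0, 'grip_width': 1.0006632512187061}
-18.700000000000003
```

View pics/scene0.png

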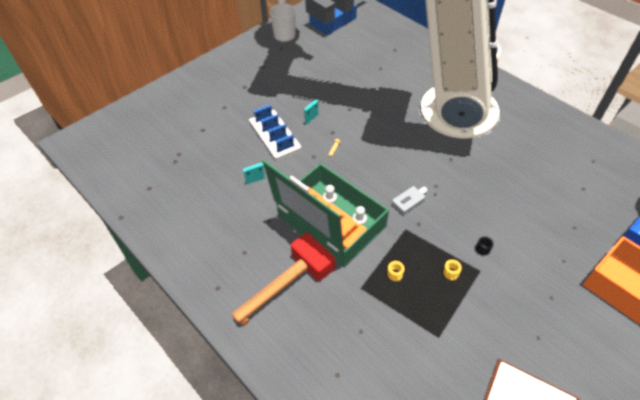

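View pics/top0.png

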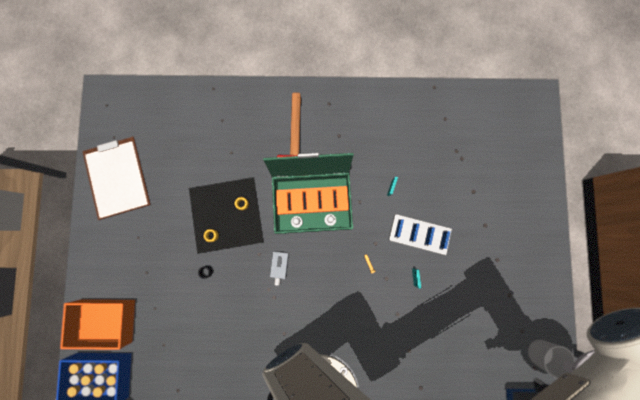

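Candidates: plates are the blue ones at top (401,230), (414,233), (428,236), (441,239); the turquoise look-alikes are at (393,186) and (418,277). Springs are yellow at (241,203) and (210,236); the black ring at (206,271) is not one. I choose the four blue plates and two yellow springs, and check them in a close crop.

```bash
cat > h.py <<'E'
from plant import *
import cv2, numpy as np
from scipy.spatial.transform import Rotation as R
def ray(n,uv):
    c=calibration(n);K=c["K"];d=(np.array(uv,float)-K[:2,2])/K[0,0]
    s=d.copy()
    for _ in range(20): s=d/(1+c["k1"]*(s@s))
    return c["eye"],R.from_quat(c["attitude"]).apply([*s,1])
def plane(n,uv,z):
    e,d=ray(n,uv);return e+d*(z-e[2])/d[2]
def proj(n,p):
    c=calibration(n);q=R.from_quat(c["attitude"]).inv().apply(np.array(p)-c["eye"]);s=q[:2]/q[2]
    return s*(1+c["k1"]*(s@s))*c["K"][0,0]+c["K"][:2,2]
RNG={"blue":((105,120,40),(125,255,255)),"yellow":((22,120,120),(35,255,255)),"orange":((8,150,120),(18,255,255)),
"white":((0,0,190),(180,40,255)),"green":((60,60,20),(90,255,255))}
def blobs(im,col,box,amin=15):
    x0,y0,x1,y1=box;m=cv2.inRange(cv2.cvtColor(im,cv2.COLOR_BGR2HSV),*RNG[col])
    k=np.zeros_like(m);k[y0:y1,x0:x1]=m[y0:y1,x0:x1]
    cs,_=cv2.findContours(k,cv2.RETR_EXTERNAL,cv2.CHAIN_APPROX_NONE)
    return [c for c in cs if cv2.contourArea(c)>=amin]
E
python3 - <<'E'
from h import *
im=cv2.imread("pics/top0.png"); sc=cv2.imread("pics/scene0.png")
T=(180,140,460,290)
for col,z in(("blue",60),("yellow",32),("orange",30),("white",20)):
    for c in blobs(im,col,T,8):
        r=cv2.minAreaRect(c)
        print(col,np.round(r[0],1),np.round(r[1],1),round(r[2]),"->",plane("top",r[0],z)[:2].round(1), [plane("top",q,z)[:2].round().tolist() for q in cv2.boxPoints(r)] if col in("orange","white") else "")
for col,z in(("blue",60),("yellow",32)):
    for c in blobs(sc,col,(230,90,480,290),8):
        r=cv2.minAreaRect(c); print("scene",col,np.round(r[0],1),np.round(r[1],1),plane("scene",r[0],z if z==60 else 16)[:2].round(1))
a=cv2.resize(im[150:265,185:460],None,fx=2.9,fy=2.9,interpolation=cv2.INTER_CUBIC)
b=cv2.resize(sc[90:290,230:480],None,fx=1.25,fy=1.25,interpolation=cv2.INTER_CUBIC)
b=np.pad(b,((0,0),(0,a.shape[1]-b.shape[1]),(0,0)))
cv2.imwrite("pics/crop0.png",np.vstack([a,b])[:600])
E
```

```text
blue [444.5 239.4] [ 5.3 15.9] 13 -> [ 441.6 -353.7] 
blue [429.5 235.5] [ 4.9 16.2] 13 -> [ 452.3 -311.4] 
blue [414.3 231.7] [ 4.3 16.7] 13 -> [ 462.7 -268.5] 
blue [399.1 227.8] [ 3.4 16.5] 14 -> [ 473.7 -225.5] 
orange [311.8 200. ] [24.2 72.1] 87 -> [554.3  23.5] [[583.0, 132.0], [597.0, -80.0], [526.0, -84.0], [512.0, 126.0]]
orange [294.5 147. ] [14.  7.] 90 -> [713.3  76.7] [[735.0, 87.0], [735.0, 67.0], [692.0, 66.0], [692.0, 87.0]]
white [278.1 268.7] [13.3 31.1] 7 -> [354.4 119.8] [[313.0, 143.0], [401.0, 135.0], [397.0, 96.0], [308.0, 105.0]]
white [296.  221.5] [11. 10.] 90 -> [491.4  69.7] [[508.0, 85.0], [508.0, 55.0], [475.0, 55.0], [475.0, 84.0]]
white [420.3 234.2] [58.7 26.6] 15 -> [ 456.5 -296.1] [[440.0, -202.0], [516.0, -223.0], [473.0, -390.0], [398.0, -368.0]]
white [330.  219.5] [11. 10.] 90 -> [497.9 -30.4] [[514.0, -16.0], [514.0, -45.0], [482.0, -45.0], [482.0, -16.0]]
white [307.5 154. ] [ 2. 19.] 90 -> [694.5  38. ] [[697.0, 67.0], [698.0, 9.0], [692.0, 9.0], [691.0, 67.0]]
scene blue [274.  126.8] [49.3 20.1] [ 465.4 -278. ]
scene yellow [396.5 269. ] [17.7 13.4] [537.  233.3]
scene yellow [452.5 267. ] [14. 15.] [441.1 318.4]
```

View pics/crop0.png

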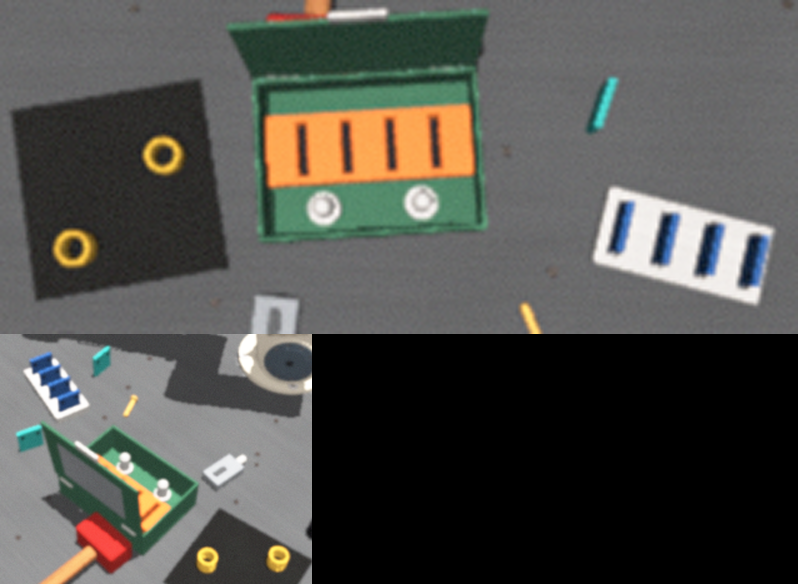

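The crop confirms four blue plates in the rack, two yellow rings on the dark mat, an empty orange block with four slots, and two bare posts. The turquoise and black look-alikes are apart from these. Now I refine the slot, post, rack and lid measurements.

```bash
python3 - <<'E'
from h import *
im=cv2.imread("pics/top0.png"); sc=cv2.imread("pics/scene0.png")
g=im.max(2)
# slots: dark weighted centroid in orange block, upsampled
big=cv2.resize(im,None,fx=8,fy=8,interpolation=cv2.INTER_CUBIC)
def up(p): return (np.array(p)+.5)/8-.5
c=max(blobs(im,"orange",(265,180,360,225)),key=cv2.contourArea)
m=np.zeros(big.shape[:2],np.uint8);bx=cv2.boxPoints(cv2.minAreaRect(c));cen=bx.mean(0);bx=(cen+(bx-cen)*.9)*8+3.5
cv2.fillConvexPoly(m,bx.astype(int),255)
d=((big[...,2]<150)&(m>0)).astype(np.uint8)
cs,_=cv2.findContours(d,cv2.RETR_EXTERNAL,cv2.CHAIN_APPROX_NONE)
for c in sorted(cs,key=lambda c:c[:,0,0].mean()):
    if cv2.contourArea(c)<300: continue
    r=cv2.minAreaRect(c);print("slot",up(r[0]).round(2),np.round(np.array(r[1])/8*2.92,1),round(r[2],1),plane("top",up(r[0]),30)[:2].round(1))
hsv=cv2.cvtColor(big,cv2.COLOR_BGR2HSV)
for n,box,img in(("top",(285,210,342,230),big),("scene",(318,178,375,226),cv2.resize(sc,None,fx=8,fy=8,interpolation=cv2.INTER_CUBIC))):
    h=cv2.cvtColor(img,cv2.COLOR_BGR2HSV);m=cv2.inRange(h,(0,0,150),(180,60,255));k=np.zeros_like(m)
    x0,y0,x1,y1=[8*v for v in box];k[y0:y1,x0:x1]=m[y0:y1,x0:x1]
    cs,_=cv2.findContours(k,cv2.RETR_EXTERNAL,cv2.CHAIN_APPROX_NONE)
    for c in cs:
        if cv2.contourArea(c)<2000: continue
        (u,r)=cv2.minEnclosingCircle(c);x,y,w,hh=cv2.boundingRect(c)
        print(n,"post",up(u).round(1),round(r/8,1),"bbox",np.round(np.array([x,y,w,hh])/8,1),plane(n,up(u),11)[:2].round(1))
# lid top edge / rim green extents
for c in blobs(im,"green",(255,140,365,245),30):
    x,y,w,h=cv2.boundingRect(c);r=cv2.minAreaRect(c);print("green",x,y,w,h,cv2.boxPoints(r).round(1).tolist())
m=cv2.inRange(cv2.cvtColor(big,cv2.COLOR_BGR2HSV),*RNG["yellow"])
for b in((225,190,256,216),(196,222,224,250)):
    k=np.zeros_like(m);k[8*b[1]:8*b[3],8*b[0]:8*b[2]]=m[8*b[1]:8*b[3],8*b[0]:8*b[2]]
    cs,_=cv2.findContours(k,cv2.RETR_EXTERNAL,cv2.CHAIN_APPROX_NONE);c=max(cs,key=cv2.contourArea)
    u,r=cv2.minEnclosingCircle(c);print("spring",up(u).round(1),round(r/8*2.92,1),plane("top",up(u),25)[:2].round(1),plane("top",up(u),32)[:2].round(1))
E
```

```text
slot [288.85 201.21] [49.8  7.9] 87.0 [550.4  90.9]
slot [304.1  200.31] [49.9  7.9] 86.6 [553.3  46.2]
slot [319.4  199.37] [50.2  7.7] 87.4 [556.4   1.2]
slot [334.54 198.63] [49.4  7.6] 86.5 [558.8 -43.3]
top post [296.3 221.5] 6.5 bbox [290.4 215.5  12.4  12.9] [491.9  69.5]
top post [329.8 219.5] 6.5 bbox [324.  213.5  12.6  12.9] [498.5 -30.2]
scene post [360.9 215.1] 9.9 bbox [351.5 205.9  16.1  19.4] [482.8  69.1]
scene post [330.3 193.7] 9.7 bbox [321.6 184.5  15.9  19. ] [490.2 -32.6]
scene post [371.8 182.1] 5.2 bbox [368.9 178.    6.1   9.4] [385.7  15.4]
scene post [358.4 188.5] 19.4 bbox [342.9 178.   32.1  22. ] [426.1   6. ]
green 263 153 91 81 [[262.8999938964844, 157.60000610351562], [352.8999938964844, 152.39999389648438], [357.29998779296875, 228.8000030517578], [267.29998779296875, 234.0]]
spring [244.  205.6] 7.3 [536.9 223.2] [536.3 221.8]
spring [212.6 237.9] 7.3 [442.  311.7] [442.  309.8]
```

```bash
python3 - <<'E'
from h import *
im=cv2.imread("pics/top0.png"); sc=cv2.imread("pics/scene0.png")
f=8
a=cv2.resize(im[210:260,385:460],None,fx=f,fy=f,interpolation=cv2.INTER_CUBIC)
b=cv2.resize(sc[100:160,245:305],None,fx=f*5/6,fy=f*5/6,interpolation=cv2.INTER_CUBIC)
cv2.imwrite("pics/rack.png",np.hstack([a[:400],np.pad(b,((0,max(0,400-b.shape[0])),(0,0),(0,0)))[:400]])[:,:800])
b=cv2.resize(im[190:250,195:260],None,fx=f,fy=f,interpolation=cv2.INTER_CUBIC)
h=cv2.cvtColor(im,cv2.COLOR_BGR2HSV)
for r in(203,):print(h[r,230:252].tolist())
print("plate row",im[233,393:450].tolist()[0:57:1])
xc=np.array([.998,.0626,0]);hg=np.array([594.6,26.2,70.5])
for th in(1.6,1.7,1.8,1.9):print(th,proj("top",hg-160*np.cos(th)*xc+[0,0,160*np.sin(th)]).round(1),proj("scene",hg-160*np.cos(th)*xc+[0,0,160*np.sin(th)]).round(1))
E
```

```text
[[6, 30, 42], [43, 52, 44], [150, 6, 45], [13, 35, 51], [20, 160, 150], [22, 173, 243], [21, 181, 226], [21, 184, 141], [19, 178, 89], [20, 127, 54], [0, 0, 38], [15, 22, 46], [0, 6, 44], [150, 6, 44], [21, 145, 116], [21, 182, 212], [21, 180, 230], [20, 177, 163], [20, 173, 87], [17, 74, 48], [23, 66, 35], [17, 39, 46]]
plate row [[237, 241, 243], [225, 227, 231], [128, 125, 127], [57, 39, 32], [83, 53, 29], [152, 95, 53], [185, 114, 67], [202, 155, 133], [227, 226, 229], [236, 239, 243], [237, 240, 243], [236, 239, 241], [237, 239, 241], [235, 238, 241], [236, 238, 240], [234, 238, 241], [231, 234, 238], [193, 195, 199], [107, 98, 98], [58, 36, 19], [61, 35, 16], [110, 69, 41], [183, 115, 64], [191, 125, 76], [203, 168, 152], [232, 233, 236], [236, 239, 243], [235, 238, 242], [236, 239, 242], [237, 240, 242], [236, 239, 242], [237, 239, 243], [233, 235, 238], [178, 179, 181], [100, 87, 86], [59, 37, 17], [58, 32, 17], [94, 62, 37], [151, 93, 48], [179, 111, 65], [203, 160, 141], [230, 229, 232], [238, 242, 245], [238, 240, 243], [236, 239, 243], [235, 239, 243], [237, 239, 242], [236, 239, 243], [226, 230, 234], [153, 150, 150], [78, 63, 55], [49, 25, 9], [47, 27, 19], [83, 51, 30], [142, 88, 47], [181, 111, 64], [185, 132, 101]]
1.6 [309.1 173.1] [312.4 173.7]
1.7 [308.7 166.8] [307.2 178.5]
1.8 [308.4 160.7] [302.  183.7]
1.9 [308.1 154.9] [296.9 189.3]
```

View pics/rack.png

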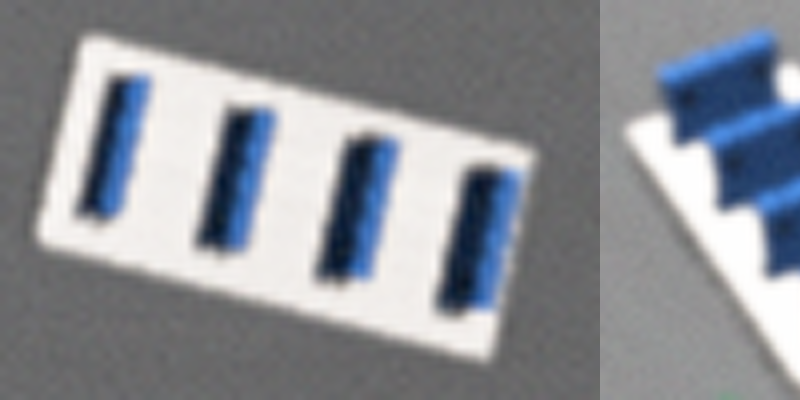

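The rack crop shows four plates; the bright blue strips (the right side of each) are the top faces at z=60, and the lid projects to about 1.9 rad. Next I measure the plate tops and the springs.

```bash
cat >> h.py <<'E'
def up8(im): return cv2.resize(im,None,fx=8,fy=8,interpolation=cv2.INTER_CUBIC)
def un(p): return (np.array(p)+.5)/8-.5
def cont(mask,box,amin):
    k=np.zeros_like(mask);x0,y0,x1,y1=[8*v for v in box];k[y0:y1,x0:x1]=mask[y0:y1,x0:x1]
    cs,_=cv2.findContours(k,cv2.RETR_EXTERNAL,cv2.CHAIN_APPROX_NONE);return [c for c in cs if cv2.contourArea(c)>amin*64]
def springs(im,box=(150,150,275,290)):
    m=cv2.inRange(cv2.cvtColor(up8(im),cv2.COLOR_BGR2HSV),(16,110,75),(30,255,255))
    o=[]
    for c in cont(m,box,40):
        x,y,w,h=cv2.boundingRect(c);u=un([x+w/2,y+h/2]);o.append((u,w/8,h/8,plane("top",u,26)[:2]))
    return o
def plates(im,box=(385,205,460,265)):
    b=up8(im).astype(int);m=((b[...,0]>130)&(b[...,0]-b[...,2]>75)).astype(np.uint8)*255
    o=[]
    for c in cont(m,box,12):
        r=cv2.minAreaRect(c);o.append((un(r[0]),np.array(r[1])/8*2.85,r[2],plane("top",un(r[0]),60)[:2]))
    return o
E
python3 - <<'E'
from h import *
im=cv2.imread("pics/top0.png")
for f in (springs,plates):
    for o in f(im): print(f.__name__,[np.round(v,1) for v in o])
E
```

```text
springs [array([210.2, 235.2]), np.float64(15.6), np.float64(14.0), array([449.8, 318.7])]
springs [array([240.8, 203.1]), np.float64(14.8), np.float64(14.4), array([544.2, 232.6])]
plates [array([446.5, 239.5]), array([ 7.7, 49.3]), np.float64(12.2), array([ 441.4, -359.3])]
plates [array([431.1, 235.6]), array([ 7.1, 48.7]), np.float64(12.7), array([ 452.1, -316.1])]
plates [array([415.6, 231.9]), array([ 7.2, 48.6]), np.float64(12.9), array([ 462.3, -272.3])]
plates [array([400. , 227.7]), array([ 7.3, 49.1]), np.float64(13.5), array([ 473.8, -228.1])]
```

Call:
{"fn": "step_arm", "kwargs": {
  "gripper": [0.62,0.62,0.62,0.62,0.62,0.62,0.62,0.62],
  "delta_pos": [
    [3.8,2.2,-0.5],
    [3.8,2.2,-1],
    [3.8,2.2,-1],
    [3.8,2.2,-1],
    [3.8,2.2,-1],
    [3.8,2.2,-1],
    [3.8,2.2,-1],
    [3.8,2.2,-1]
  ],
  "yaw": [-0.061,-0.061,-0.061,-0.061,-0.061,-0.061,-0.061,-0.061],
  "force": 50
}}

```text
t: 0.9
eef_pos: [440.1, -355.8, 155.6]
eef_rot: [0.121, 0.993, 0.0, -0.0]
force: [-0.5, -0.9, 0.3]
grip_width: 0.379
finger_force: 0.0
```

Call:
{"fn": "step_arm", "kwargs": {
  "gripper": [0.62,0.62,0.62,0.62,0.62,0.62,0.62,0.62],
  "delta_pos": [
    [0,0,-1],
    [0,0,-1],
    [0,0,-1],
    [0,0,-1],
    [0,0,-1],
    [0,0,0],
    [0,0,0],
    [0,0,0]
  ],
  "yaw": [0,0,0,0,0,0,0,0]
}}

```text
t: 1.7
eef_pos: [439.1, -357.6, 106.9]
eef_rot: [0.12, 0.993, -0.0, 0.001]
force: [0.4, -0.1, 0.6]
grip_width: 0.381
finger_force: 0.0
```

Call:
{"fn": "step_arm", "kwargs": {
  "gripper": [0.62,0.62,0.62,0.62,0.62,0.62,0.62,0.62],
  "delta_pos": [
    [0.2,-0.2,-1.2],
    [0,0,-1.2],
    [0,0,-1.2],
    [0,0,-1.2],
    [0,0,-1.2],
    [0,0,-1.2],
    [0,0,-0.4],
    [0,0,0]
  ],
  "yaw": [0,0,0,0,0,0,0,0]
}}

```text
t: 2.5
eef_pos: [440.5, -359.0, 29.4]
eef_rot: [0.12, 0.993, 0.0, -0.001]
force: [0.8, 0.7, -0.4]
grip_width: 0.38
finger_force: 0.0
```

Call:
{"fn": "step_arm", "kwargs": {
  "gripper": [0.62,0.8,1,1,1,1,1,1],
  "delta_pos": [
    [0,0,0],
    [0,0,0],
    [0,0,0],
    [0,0,0],
    [0,0,0],
    [0,0,0],
    [0,0,0],
    [0,0,0]
  ],
  "yaw": [0,0,0,0,0,0,0,0]
}}

```text
t: 3.3
eef_pos: [441.4, -359.5, 31.0]
eef_rot: [0.12, 0.993, -0.0, 0.001]
force: [-0.5, 0.1, 6.0]
grip_width: 0.084
finger_force: 50.1
```

Call:
{"fn": "step_arm", "kwargs": {
  "gripper": [1,1,1,1,1,1,1,1],
  "delta_pos": [
    [0,0,0.5],
    [0,0,1],
    [0,0,1.5],
    [0,0,2],
    [0,0,2],
    [0,0,2],
    [0,0,2],
    [0,0,1]
  ],
  "yaw": [0,0,0,0,0,0,0,0]
}}

```text
t: 4.1
eef_pos: [441.3, -359.4, 152.4]
eef_rot: [0.12, 0.993, -0.0, 0.001]
force: [0.3, -0.1, -2.3]
grip_width: 0.086
finger_force: 49.2
```

Call:
{"fn": "step_arm", "kwargs": {
  "gripper": [1,1,1,1,1,1,1,1],
  "delta_pos": [
    [0.6,1.6,0],
    [1.5,4,0],
    [1.5,4,0],
    [1.5,4,0],
    [1.5,4,0],
    [1.5,4,0],
    [1.5,4,0],
    [1.1,3,0]
  ],
  "yaw": [0.02,0.04,0.04,0.04,0.05,0.05,0.04,0.024]
}}

```text
t: 4.9
eef_pos: [548.0, -70.7, 149.8]
eef_rot: [-0.033, 0.999, 0.0, -0.001]
force: [0.8, -0.4, -1.9]
grip_width: 0.085
finger_force: 49.3
```

Call:
{"fn": "step_arm", "kwargs": {
  "gripper": [1,1,1,1,1,1,1,1],
  "delta_pos": [
    [0.8,2,0],
    [0.3,0.8,0],
    [0,0,0],
    [0,0,0],
    [0,0,0],
    [0,0,0],
    [0,0,0],
    [0,0,0]
  ],
  "yaw": [0,0,0,0,0,0,0,0]
}}

```text
t: 5.7
eef_pos: [558.8, -45.6, 150.3]
eef_rot: [-0.032, 1.0, 0.0, 0.0]
force: [0.4, -0.1, -1.7]
grip_width: 0.085
finger_force: 49.2
```

Call:
{"fn": "step_arm", "kwargs": {
  "gripper": [1,1,1,1,1,1,1,1],
  "delta_pos": [
    [0,0.2,-1],
    [0,0,-1.5],
    [0,0,-1.5],
    [0,0,-1.5],
    [0,0,-1.5],
    [0,0,-1],
    [0,0,-0.5],
    [0,0,0]
  ],
  "yaw": [0,0,0,0,0,0,0,0]
}}

```text
t: 6.5
eef_pos: [558.5, -43.2, 64.6]
eef_rot: [-0.032, 0.999, -0.0, -0.001]
force: [-0.1, -0.1, -2.1]
grip_width: 0.085
finger_force: 49.2
```

```bash
python3 - <<'E'
from h import *
t=snapshot("top");s=snapshot("scene");cv2.imwrite("pics/t1.png",t);cv2.imwrite("pics/s1.png",s)
a=cv2.resize(t[150:240,260:360],None,fx=4,fy=4,interpolation=cv2.INTER_CUBIC);b=cv2.resize(s[150:240,260:360],None,fx=4,fy=4,interpolation=cv2.INTER_CUBIC)
cv2.imwrite("pics/c1.png",np.hstack([a,b]));print(get_state()["eef_pos"],get_state()["force"])
E
```

```text
[559.38191011 -43.1878705   65.8083291 ] [ 1.08103481 -0.3048922  -2.23118934]
```

View pics/c1.png

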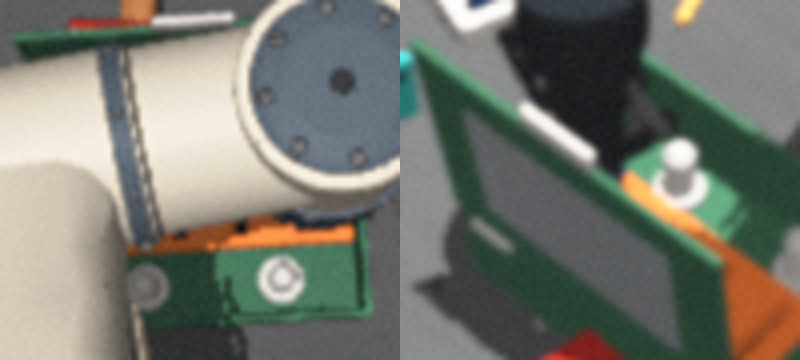

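The arm hides the slot from both cameras, so I continue down by feel.

Call:
{"fn": "step_arm", "kwargs": {
  "gripper": [1,1,1,1,1,1,1,1],
  "delta_pos": [
    [0,0,-0.4],
    [0,0,-0.3],
    [0,0,-0.2],
    [0,0,-0.2],
    [0,0,-0.2],
    [0,0,-0.2],
    [0,0,0],
    [0,0,0]
  ],
  "yaw": [0,0,0,0,0,0,0,0]
}}

```text
t: 7.4
eef_pos: [559.0, -43.2, 50.3]
eef_rot: [-0.032, 0.999, -0.0, 0.0]
force: [-0.2, -0.8, -1.6]
grip_width: 0.083
finger_force: 49.2
```

Call:
{"fn": "step_arm", "kwargs": {
  "gripper": [1,1,1,1,1,1,1,1],
  "delta_pos": [
    [0,0,-0.4],
    [0,0,-0.4],
    [0,0,-0.3],
    [0,0,-0.2],
    [0,0,-0.2],
    [0,0,-0.1],
    [0,0,0],
    [0,0,0]
  ],
  "yaw": [0,0,0,0,0,0,0,0]
}}

```text
t: 8.2
eef_pos: [558.9, -43.2, 35.0]
eef_rot: [-0.032, 0.999, -0.0, 0.0]
force: [-3.1, 0.4, 6.1]
grip_width: 0.086
finger_force: 50.3
```

Call:
{"fn": "step_arm", "kwargs": {
  "gripper": [0.75,0.72,0.72,0.72,0.72,0.72,0.72,0.72],
  "delta_pos": [
    [0,0,0],
    [0,0,0],
    [0,0,0],
    [0,0,1],
    [0,0,2],
    [0,0,3],
    [0,0,3],
    [0,0,2]
  ],
  "yaw": [0,0,0,0,0,0,0,0]
}}

```text
t: 9.0
eef_pos: [559.9, -43.3, 147.6]
eef_rot: [-0.032, 0.999, -0.0, 0.002]
force: [1.0, -0.8, 0.6]
grip_width: 0.276
finger_force: 0.0
```

Call:
{"fn": "step_arm", "kwargs": {
  "gripper": [0.62,0.62,0.62,0.62,0.62,0.62,0.62,0.62],
  "delta_pos": [
    [-0.8,-2,0],
    [-1.6,-4,0],
    [-1.6,-4.1,0],
    [-1.6,-4.1,0],
    [-1.6,-4.1,0],
    [-1.6,-4.1,0],
    [-1.3,-3.4,0],
    [-0.6,-1.5,0]
  ],
  "yaw": [-0.02,-0.04,-0.04,-0.05,-0.05,-0.05,-0.04,-0.016]
}}

```text
t: 9.8
eef_pos: [450.6, -318.9, 145.1]
eef_rot: [0.123, 0.992, -0.0, 0.0]
force: [-0.3, -0.0, -1.0]
grip_width: 0.378
finger_force: 0.0
```

```bash
python3 - <<'E'
from h import *
t=snapshot("top");s=snapshot("scene");cv2.imwrite("pics/t2.png",t);cv2.imwrite("pics/s2.png",s)
print(get_state()["eef_pos"])
for o in plates(t,(270,170,360,225))+springs(t): print([np.round(v,1) for v in o])
h=cv2.cvtColor(up8(s),cv2.COLOR_BGR2HSV)
for c in cont(cv2.inRange(h,(16,110,75),(30,255,255)),(360,230,500,320),40):
    x,y,w,hh=cv2.boundingRect(c);u=un([x+w/2,y+hh/2]);print("sc",u.round(1),w/8,hh/8,plane("scene",u,16)[:2].round(1))
E
```

```text
[ 451.00576077 -318.18629139  144.88726005]
[array([335. , 197.6]), array([47.5,  5.4]), np.float64(85.8), array([558.5, -43.4])]
[array([210.1, 235.2]), np.float64(15.4), np.float64(13.9), array([449.6, 319. ])]
[array([240.8, 203.1]), np.float64(14.5), np.float64(14.1), array([544.2, 232.6])]
sc [395.6 270.5] 18.875 22.625 [541.3 234.5]
sc [452.2 269.4] 20.125 22.625 [446.5 321.9]
```

Call:
{"fn": "step_arm", "kwargs": {
  "gripper": [0.62,0.62,0.62,0.62,0.62,0.62,0.62,0.62],
  "delta_pos": [
    [0.1,0.2,-1],
    [0,0,-2],
    [0,0,-2.4],
    [0,0,-2],
    [0,0,-2],
    [0,0,-1.5],
    [0,0,-0.5],
    [0,0,0]
  ],
  "yaw": [0,0,0,0,0,0,0,0]
}}

```text
t: 10.7
eef_pos: [452.8, -313.2, 29.6]
eef_rot: [0.12, 0.993, 0.0, -0.001]
force: [-0.4, 0.6, 1.0]
grip_width: 0.378
finger_force: 0.0
```

Call:
{"fn": "step_arm", "kwargs": {
  "gripper": [0.62,0.8,1,1,1,1,1,1],
  "delta_pos": [
    [0,0,0],
    [0,0,0],
    [0,0,0],
    [0,0,0],
    [0,0,0],
    [0,0,0],
    [0,0,0],
    [0,0,0]
  ],
  "yaw": [0,0,0,0,0,0,0,0]
}}

```text
t: 11.5
eef_pos: [453.4, -315.0, 31.1]
eef_rot: [0.121, 0.993, -0.001, 0.001]
force: [-1.0, -4.9, 4.3]
grip_width: 0.082
finger_force: 51.8
```

Call:
{"fn": "step_arm", "kwargs": {
  "gripper": [1,1,1,1,1,1,1,1],
  "delta_pos": [
    [0,0,0.5],
    [0,0,1],
    [0,0,1.5],
    [0,0,2],
    [0,0,2],
    [0,0,2],
    [0,0,2],
    [0,0,1]
  ],
  "yaw": [0,0,0,0,0,0,0,0]
}}

```text
t: 12.3
eef_pos: [453.1, -313.4, 150.9]
eef_rot: [0.121, 0.993, 0.001, 0.0]
force: [0.2, 0.4, -1.7]
grip_width: 0.084
finger_force: 50.8
```

Call:
{"fn": "step_arm", "kwargs": {
  "gripper": [1,1,1,1,1,1,1,1],
  "delta_pos": [
    [0.6,1.6,0],
    [1.5,4.4,0],
    [1.5,4.6,0],
    [1.5,4.6,0],
    [1.5,4.6,0],
    [1.5,4.6,0],
    [1.5,4.4,0],
    [0.8,2.7,0]
  ],
  "yaw": [0.02,0.04,0.04,0.04,0.05,0.05,0.04,0.026]
}}

```text
t: 13.1
eef_pos: [556.6, 4.5, 148.7]
eef_rot: [-0.034, 0.999, 0.001, -0.001]
force: [-0.1, 0.2, -2.2]
grip_width: 0.082
finger_force: 50.9
```

Call:
{"fn": "step_arm", "kwargs": {
  "gripper": [1,1,1,1,1,1,1,1],
  "delta_pos": [
    [0,0,-1],
    [0,0,-1.5],
    [0,0,-1.5],
    [0,0,-1.5],
    [0,0,-1.5],
    [0,0,-1],
    [0,0,0],
    [0,0,0]
  ],
  "yaw": [0,0,0,0,0,0,0,0]
}}

```text
t: 13.9
eef_pos: [556.8, 0.7, 70.3]
eef_rot: [-0.032, 0.999, -0.0, -0.0]
force: [1.0, 0.5, -0.8]
grip_width: 0.085
finger_force: 50.7
```

Call:
{"fn": "step_arm", "kwargs": {
  "gripper": [1,1,1,1,1,1,1,1],
  "delta_pos": [
    [0,0.05,-0.5],
    [0,0,-0.4],
    [0,0,-0.3],
    [0,0,-0.2],
    [0,0,-0.2],
    [0,0,-0.2],
    [0,0,-0.2],
    [0,0,0]
  ],
  "yaw": [0,0,0,0,0,0,0,0]
}}

```text
t: 14.7
eef_pos: [556.9, 1.6, 49.9]
eef_rot: [-0.032, 0.999, 0.0, -0.0]
force: [0.4, 1.5, -2.2]
grip_width: 0.087
finger_force: 50.7
```

Call:
{"fn": "step_arm", "kwargs": {
  "gripper": [1,1,1,1,1,1,1,1],
  "delta_pos": [
    [0,0,-0.4],
    [0,0,-0.4],
    [0,0,-0.3],
    [0,0,-0.2],
    [0,0,-0.2],
    [0,0,-0.05],
    [0,0,0],
    [0,0,0]
  ],
  "yaw": [0,0,0,0,0,0,0,0]
}}

```text
t: 15.5
eef_pos: [557.0, 1.3, 35.1]
eef_rot: [-0.032, 0.999, 0.0, 0.0]
force: [-1.8, 3.1, 2.9]
grip_width: 0.081
finger_force: 51.7
```

Call:
{"fn": "step_arm", "kwargs": {
  "gripper": [0.75,0.72,0.72,0.72,0.72,0.72,0.72,0.72],
  "delta_pos": [
    [0,0,0],
    [0,0,0],
    [0,0,0],
    [0,0,1],
    [0,0,2],
    [0,0,3],
    [0,0,3],
    [0,0,2]
  ],
  "yaw": [0,0,0,0,0,0,0,0]
}}

```text
t: 16.3
eef_pos: [557.8, 1.1, 148.0]
eef_rot: [-0.032, 0.999, -0.0, 0.002]
force: [-0.8, 0.5, -0.3]
grip_width: 0.274
finger_force: 0.0
```

Call:
{"fn": "step_arm", "kwargs": {
  "gripper": [0.62,0.62,0.62,0.62,0.62,0.62,0.62,0.62],
  "delta_pos": [
    [-0.6,-1.6,0],
    [-1.4,-4,0],
    [-1.4,-4.1,0],
    [-1.4,-4.1,0],
    [-1.4,-4.1,0],
    [-1.4,-4.1,0],
    [-1.3,-3.6,0],
    [-0.5,-1.7,0]
  ],
  "yaw": [-0.02,-0.04,-0.04,-0.05,-0.05,-0.05,-0.04,-0.016]
}}

```text
t: 17.1
eef_pos: [460.8, -274.5, 144.7]
eef_rot: [0.123, 0.992, -0.0, -0.0]
force: [0.1, 1.3, -0.4]
grip_width: 0.381
finger_force: 0.0
```

```bash
python3 - <<'E'
from h import *
t=snapshot("top");s=snapshot("scene");cv2.imwrite("pics/t3.png",t)
print(get_state()["eef_pos"])
for o in plates(t,(270,170,360,225))+springs(t): print([np.round(v,1) for v in o])
E
```

```text
[ 461.30132505 -273.93885107  144.59079244]
[array([319.5, 198.4]), array([47.5,  5.3]), np.float64(86.9), array([556.1,   0.8])]
[array([335. , 197.6]), array([47.8,  5.6]), np.float64(85.7), array([558.7, -43.4])]
[array([210.2, 235.2]), np.float64(15.2), np.float64(13.9), array([449.6, 318.9])]
[array([240.9, 203.1]), np.float64(14.6), np.float64(14.1), array([544.2, 232.4])]
```

Call:
{"fn": "step_arm", "kwargs": {
  "gripper": [0.62,0.62,0.62,0.62,0.62,0.62,0.62,0.62],
  "delta_pos": [
    [0,0.1,-1],
    [0,0,-2],
    [0,0,-2.4],
    [0,0,-2],
    [0,0,-2],
    [0,0,-1.5],
    [0,0,-0.5],
    [0,0,0]
  ],
  "yaw": [0,0,0,0,0,0,0,0]
}}

```text
t: 18.0
eef_pos: [462.5, -269.8, 29.9]
eef_rot: [0.12, 0.993, 0.0, -0.001]
force: [-0.8, -0.0, -0.0]
grip_width: 0.379
finger_force: 0.0
```

Call:
{"fn": "step_arm", "kwargs": {
  "gripper": [0.62,0.8,1,1,1,1,1,1],
  "delta_pos": [
    [0,0,0],
    [0,0,0],
    [0,0,0],
    [0,0,0],
    [0,0,0],
    [0,0,0],
    [0,0,0],
    [0,0,0]
  ],
  "yaw": [0,0,0,0,0,0,0,0]
}}

```text
t: 18.8
eef_pos: [463.4, -271.3, 31.6]
eef_rot: [0.121, 0.993, -0.0, 0.001]
force: [-1.3, -2.2, 6.3]
grip_width: 0.082
finger_force: 51.5
```

Call:
{"fn": "step_arm", "kwargs": {
  "gripper": [1,1,1,1,1,1,1,1],
  "delta_pos": [
    [0,0,0.5],
    [0,0,1],
    [0,0,1.5],
    [0,0,2],
    [0,0,2],
    [0,0,2],
    [0,0,2],
    [0,0,1]
  ],
  "yaw": [0,0,0,0,0,0,0,0]
}}

```text
t: 19.6
eef_pos: [463.3, -270.2, 152.1]
eef_rot: [0.121, 0.993, 0.0, 0.001]
force: [0.8, -0.4, -2.1]
grip_width: 0.084
finger_force: 50.5
```

Call:
{"fn": "step_arm", "kwargs": {
  "gripper": [1,1,1,1,1,1,1,1],
  "delta_pos": [
    [0.5,1.6,0],
    [1.3,4.4,0],
    [1.3,4.6,0],
    [1.3,4.6,0],
    [1.3,4.6,0],
    [1.3,4.6,0],
    [1.3,4.4,0],
    [0.8,2.8,0]
  ],
  "yaw": [0.02,0.04,0.04,0.04,0.05,0.05,0.04,0.026]
}}

```text
t: 20.4
eef_pos: [553.6, 48.7, 149.7]
eef_rot: [-0.034, 0.999, 0.001, -0.001]
force: [0.9, -0.2, -1.3]
grip_width: 0.084
finger_force: 50.6
```

Call:
{"fn": "step_arm", "kwargs": {
  "gripper": [1,1,1,1,1,1,1,1],
  "delta_pos": [
    [0,0,-1],
    [0,0,-1.5],
    [0,0,-1.5],
    [0,0,-1.5],
    [0,0,-1.5],
    [0,0,-1],
    [0,0,0],
    [0,0,0]
  ],
  "yaw": [0,0,0,0,0,0,0,0]
}}

```text
t: 21.2
eef_pos: [553.9, 45.1, 70.9]
eef_rot: [-0.032, 0.999, -0.0, -0.0]
force: [0.8, -0.9, -0.9]
grip_width: 0.08
finger_force: 50.4
```

Call:
{"fn": "step_arm", "kwargs": {
  "gripper": [1,1,1,1,1,1,1,1],
  "delta_pos": [
    [0,0.05,-0.5],
    [0,0,-0.4],
    [0,0,-0.3],
    [0,0,-0.2],
    [0,0,-0.2],
    [0,0,-0.2],
    [0,0,-0.2],
    [0,0,0]
  ],
  "yaw": [0,0,0,0,0,0,0,0]
}}

```text
t: 22.0
eef_pos: [554.1, 46.3, 50.5]
eef_rot: [-0.032, 0.999, 0.0, 0.0]
force: [0.6, 3.0, -1.6]
grip_width: 0.081
finger_force: 50.6
```

Call:
{"fn": "step_arm", "kwargs": {
  "gripper": [1,1,1,1,1,1,1,1],
  "delta_pos": [
    [0,0.03,-0.4],
    [0,0,-0.4],
    [0,0,-0.3],
    [0,0,-0.2],
    [0,0,-0.2],
    [0,0,-0.1],
    [0,0,0],
    [0,0,0]
  ],
  "yaw": [0,0,0,0,0,0,0,0]
}}

```text
t: 22.8
eef_pos: [553.9, 46.2, 35.6]
eef_rot: [-0.032, 0.999, 0.0, 0.0]
force: [-3.6, 3.4, 6.3]
grip_width: 0.082
finger_force: 51.7
```

Call:
{"fn": "step_arm", "kwargs": {
  "gripper": [0.75,0.72,0.72,0.72,0.72,0.72,0.72,0.72],
  "delta_pos": [
    [0,0,0],
    [0,0,0],
    [0,0,0],
    [0,0,1],
    [0,0,2],
    [0,0,3],
    [0,0,3],
    [0,0,2]
  ],
  "yaw": [0,0,0,0,0,0,0,0]
}}

```text
t: 23.6
eef_pos: [554.8, 46.0, 148.0]
eef_rot: [-0.032, 0.999, 0.0, 0.002]
force: [0.2, -0.6, -0.1]
grip_width: 0.28
finger_force: 0.0
```

Call:
{"fn": "step_arm", "kwargs": {
  "gripper": [0.62,0.62,0.62,0.62,0.62,0.62,0.62,0.62],
  "delta_pos": [
    [-0.5,-1.6,0],
    [-1.1,-4,0],
    [-1.2,-4.1,0],
    [-1.2,-4.1,0],
    [-1.2,-4.1,0],
    [-1.2,-4.1,0],
    [-1.2,-3.6,0],
    [-0.6,-1.8,0]
  ],
  "yaw": [-0.02,-0.04,-0.04,-0.05,-0.05,-0.05,-0.04,-0.016]
}}

```text
t: 24.4
eef_pos: [470.0, -230.6, 144.7]
eef_rot: [0.123, 0.992, -0.0, -0.0]
force: [0.4, 0.2, 0.3]
grip_width: 0.382
finger_force: 0.0
```

```bash
python3 - <<'E'
from h import *
t=snapshot("top");s=snapshot("scene");cv2.imwrite("pics/t4.png",t)
print(get_state()["eef_pos"])
for o in plates(t,(270,170,360,225))+springs(t): print([np.round(v,1) for v in o])
E
```

```text
[ 470.2960683  -230.27136764  144.61065767]
[array([304. , 199.4]), array([47.5,  5.9]), np.float64(86.1), array([552.9,  45.1])]
[array([319.7, 198.3]), array([47.1,  5. ]), np.float64(88.5), array([5.563e+02, 5.000e-01])]
[array([210.2, 235.2]), np.float64(15.2), np.float64(13.9), array([449.6, 318.9])]
[array([240.9, 203.1]), np.float64(14.6), np.float64(14.1), array([544.2, 232.4])]
```

Call:
{"fn": "step_arm", "kwargs": {
  "gripper": [0.62,0.62,0.62,0.62,0.62,0.62,0.62,0.62],
  "delta_pos": [
    [0.2,0.05,-1],
    [0,0,-2],
    [0,0,-2.4],
    [0,0,-2],
    [0,0,-2],
    [0,0,-1.5],
    [0,0,-0.5],
    [0,0,0]
  ],
  "yaw": [0,0,0,0,0,0,0,0]
}}

```text
t: 25.3
eef_pos: [473.5, -226.6, 29.9]
eef_rot: [0.12, 0.993, 0.0, -0.001]
force: [0.2, 0.9, 0.4]
grip_width: 0.382
finger_force: 0.0
```

Call:
{"fn": "step_arm", "kwargs": {
  "gripper": [0.62,0.8,1,1,1,1,1,1],
  "delta_pos": [
    [0,0,0],
    [0,0,0],
    [0,0,0],
    [0,0,0],
    [0,0,0],
    [0,0,0],
    [0,0,0],
    [0,0,0]
  ],
  "yaw": [0,0,0,0,0,0,0,0]
}}

```text
t: 26.1
eef_pos: [474.5, -227.7, 31.6]
eef_rot: [0.121, 0.993, -0.0, 0.001]
force: [-1.3, -1.3, 5.0]
grip_width: 0.082
finger_force: 51.2
```

Call:
{"fn": "step_arm", "kwargs": {
  "gripper": [1,1,1,1,1,1,1,1],
  "delta_pos": [
    [0,0,0.5],
    [0,0,1],
    [0,0,1.5],
    [0,0,2],
    [0,0,2],
    [0,0,2],
    [0,0,2],
    [0,0,1]
  ],
  "yaw": [0,0,0,0,0,0,0,0]
}}

```text
t: 26.9
eef_pos: [474.6, -227.2, 152.9]
eef_rot: [0.121, 0.993, 0.0, 0.001]
force: [0.3, -0.4, -1.1]
grip_width: 0.087
finger_force: 50.3
```

Call:
{"fn": "step_arm", "kwargs": {
  "gripper": [1,1,1,1,1,1,1,1],
  "delta_pos": [
    [0.5,1.6,0],
    [1.1,4.4,0],
    [1.1,4.6,0],
    [1.1,4.7,0],
    [1.1,4.7,0],
    [1.1,4.6,0],
    [1.1,4.5,0],
    [0.6,2.9,0]
  ],
  "yaw": [0.02,0.04,0.04,0.04,0.05,0.05,0.04,0.026]
}}

```text
t: 27.7
eef_pos: [550.8, 95.8, 150.2]
eef_rot: [-0.034, 0.999, 0.0, -0.001]
force: [0.2, -0.5, -1.3]
grip_width: 0.082
finger_force: 50.4
```

Call:
{"fn": "step_arm", "kwargs": {
  "gripper": [1,1,1,1,1,1,1,1],
  "delta_pos": [
    [0,0,-1],
    [0,0,-1.5],
    [0,0,-1.5],
    [0,0,-1.5],
    [0,0,-1.5],
    [0,0,-1],
    [0,0,0],
    [0,0,0]
  ],
  "yaw": [0,0,0,0,0,0,0,0]
}}

```text
t: 28.5
eef_pos: [551.0, 92.4, 71.0]
eef_rot: [-0.032, 0.999, -0.0, 0.0]
force: [0.8, -0.2, -0.6]
grip_width: 0.084
finger_force: 50.2
```

Call:
{"fn": "step_arm", "kwargs": {
  "gripper": [1,1,1,1,1,1,1,1],
  "delta_pos": [
    [0,-0.1,-0.5],
    [0,0,-0.4],
    [0,0,-0.3],
    [0,0,-0.2],
    [0,0,-0.2],
    [0,0,-0.2],
    [0,0,-0.2],
    [0,0,0]
  ],
  "yaw": [0,0,0,0,0,0,0,0]
}}

```text
t: 29.3
eef_pos: [550.7, 91.6, 50.5]
eef_rot: [-0.032, 0.999, -0.0, -0.0]
force: [0.2, -0.0, -0.9]
grip_width: 0.085
finger_force: 50.2
```

Call:
{"fn": "step_arm", "kwargs": {
  "gripper": [1,1,1,1,1,1,1,1],
  "delta_pos": [
    [0,0,-0.4],
    [0,0,-0.4],
    [0,0,-0.3],
    [0,0,-0.2],
    [0,0,-0.2],
    [0,0,-0.1],
    [0,0,0],
    [0,0,0]
  ],
  "yaw": [0,0,0,0,0,0,0,0]
}}

```text
t: 30.1
eef_pos: [550.9, 91.6, 35.6]
eef_rot: [-0.032, 0.999, -0.0, 0.0]
force: [-3.3, 0.2, 6.1]
grip_width: 0.081
finger_force: 51.2
```

Call:
{"fn": "step_arm", "kwargs": {
  "gripper": [0.75,0.72,0.72,0.72,0.72,0.72,0.72,0.72],
  "delta_pos": [
    [0,0,0],
    [0,0,0],
    [0,0,0],
    [0,0,1],
    [0,0,2],
    [0,0,3],
    [0,0,3],
    [0,0,2]
  ],
  "yaw": [0,0,0,0,0,0,0,0]
}}

```text
t: 30.9
eef_pos: [551.9, 91.7, 148.0]
eef_rot: [-0.032, 0.999, 0.0, 0.002]
force: [1.0, 0.3, -0.3]
grip_width: 0.279
finger_force: 0.0
```

Call:
{"fn": "step_arm", "kwargs": {
  "gripper": [0.4,0.3,0.3,0.3,0.3,0.3,0.3,0.3],
  "delta_pos": [
    [-2,-1,0],
    [-3,-3,0],
    [-4,-3,0],
    [-4,-3,0],
    [-2,-1,0],
    [0,0,0],
    [0,0,0],
    [0,0,0]
  ],
  "yaw": [0,0,0,0,0,0,0,0]
}}

```text
t: 31.7
eef_pos: [401.8, -18.0, 145.2]
eef_rot: [-0.032, 0.999, 0.0, 0.001]
force: [0.4, 0.7, -0.0]
grip_width: 0.698
finger_force: 0.0
```

```bash
python3 - <<'E'
from h import *
t=snapshot("top");s=snapshot("scene");cv2.imwrite("pics/t5.png",t);cv2.imwrite("pics/s5.png",s)
print(get_state()["eef_pos"])
for o in plates(t,(270,170,360,225))+springs(t): print([np.round(v,1) for v in o])
h=cv2.cvtColor(up8(s),cv2.COLOR_BGR2HSV)
for c in cont(cv2.inRange(h,(16,110,75),(30,255,255)),(360,230,500,320),40):
    x,y,w,hh=cv2.boundingRect(c);u=un([x+w/2,y+hh/2]);print("sc",u.round(1),w/8,hh/8,plane("scene",u,16)[:2].round(1))
f=6
a=cv2.resize(t[190:250,195:260],None,fx=f,fy=f,interpolation=cv2.INTER_CUBIC);b=cv2.resize(s[250:290,380:465],None,fx=4.5,fy=4.5,interpolation=cv2.INTER_CUBIC)
c=cv2.resize(t[160:240,260:360],None,fx=4,fy=4,interpolation=cv2.INTER_CUBIC)
W=800;o=np.zeros((600,W,3),np.uint8);o[:360,:390]=a;o[360:540,:382]=b[:180,:382];o[:320,395:795]=c
cv2.imwrite("pics/c5.png",o)
E
```

```text
[401.64013745 -17.96788686 144.80522788]
[array([288.6, 200.2]), array([48.2,  6.5]), np.float64(88.3), array([550.1,  89.3])]
[array([304.1, 199.4]), array([47.6,  6. ]), np.float64(86.0), array([552.9,  45. ])]
[array([319.7, 198.4]), array([47.5,  5.4]), np.float64(88.5), array([5.561e+02, 3.000e-01])]
[array([334.9, 197.6]), array([47.9,  5.7]), np.float64(86.6), array([558.7, -43.3])]
[array([210.2, 235.2]), np.float64(15.4), np.float64(13.9), array([449.6, 318.7])]
[array([240.8, 203.1]), np.float64(14.5), np.float64(14.1), array([544.2, 232.6])]
sc [395.6 270.4] 18.75 22.5 [541.3 234.3]
sc [452.3 269.4] 20.0 22.625 [446.3 322. ]
```

View pics/c5.png

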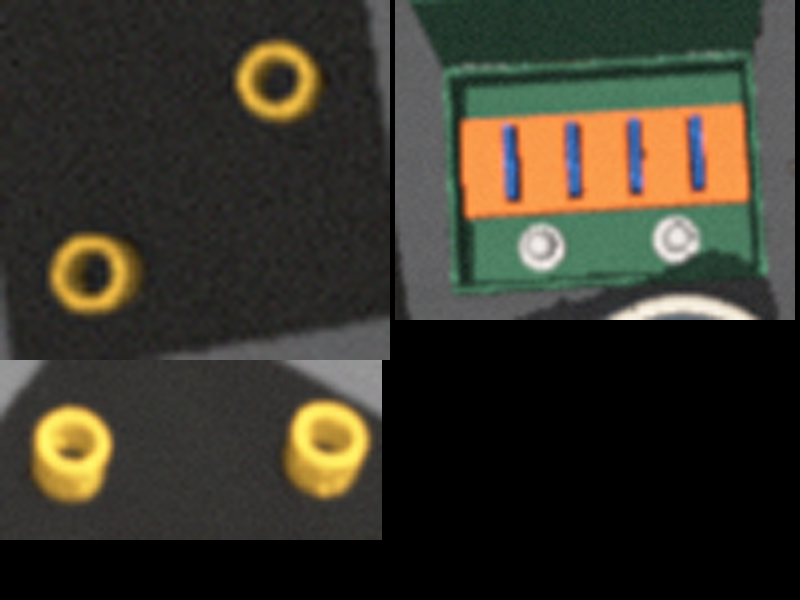

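All four plates are seated in the block, and both springs stand at top-crop (90,273) and (276,80) with nothing moved. I take the nearer spring first.

Call:
{"fn": "step_arm", "kwargs": {
  "gripper": [0.3,0.3,0.3,0.3,0.3,0.3,0.3,0.3],
  "delta_pos": [
    [1.2,2,0],
    [2.2,4,0],
    [2.3,4,0],
    [2.3,4,0],
    [2.3,4,0],
    [2.2,4,0],
    [1.7,3,0],
    [0,0,0]
  ],
  "yaw": [0,0,0,0,0,0,0,0]
}}

```text
t: 32.6
eef_pos: [544.4, 235.4, 142.7]
eef_rot: [-0.033, 0.999, -0.0, -0.001]
force: [-0.0, 1.4, -0.8]
grip_width: 0.704
finger_force: 0.0
```

Call:
{"fn": "step_arm", "kwargs": {
  "gripper": [0.3,0.3,0.3,0.3,0.3,0.3,0.3,0.3],
  "delta_pos": [
    [0,0,-1],
    [0,0,-2],
    [0,0,-2.5],
    [0,0,-2],
    [0,0,-1.5],
    [0,0,0],
    [0,0,0],
    [0,0,0]
  ],
  "yaw": [0,0,0,0,0,0,0,0]
}}

```text
t: 33.4
eef_pos: [543.5, 231.7, 55.9]
eef_rot: [-0.032, 0.999, 0.0, 0.001]
force: [0.1, 0.2, -0.4]
grip_width: 0.7
finger_force: 0.0
```

Call:
{"fn": "step_arm", "kwargs": {
  "gripper": [0.3,0.3,0.3,0.3,0.3,0.3,0.3,0.3],
  "delta_pos": [
    [0,0,-1],
    [0,0,-1],
    [0,0,-1],
    [0,0,-1],
    [0,0,-0.7],
    [0,0,-0.4],
    [0,0,0],
    [0,0,0]
  ],
  "yaw": [0,0,0,0,0,0,0,0]
}}

```text
t: 34.2
eef_pos: [543.2, 231.7, 4.0]
eef_rot: [-0.032, 0.999, 0.0, 0.0]
force: [-0.1, -0.1, 0.1]
grip_width: 0.703
finger_force: 0.0
```

Call:
{"fn": "step_arm", "kwargs": {
  "gripper": [0.4,0.5,0.6,0.7,0.8,0.8,0.8,0.8],
  "delta_pos": [
    [0,0,0],
    [0,0,0],
    [0,0,0],
    [0,0,0],
    [0,0,0],
    [0,0,0],
    [0,0,0],
    [0,0,0]
  ],
  "yaw": [0,0,0,0,0,0,0,0],
  "force": 40
}}

```text
t: 35.0
eef_pos: [543.3, 231.8, 4.4]
eef_rot: [-0.032, 0.999, 0.0, 0.0]
force: [-1.1, -0.5, 5.0]
grip_width: 0.406
finger_force: 39.9
```

Call:
{"fn": "step_arm", "kwargs": {
  "gripper": [0.8,0.8,0.8,0.8,0.8,0.8,0.8,0.8],
  "delta_pos": [
    [0,0,0.6],
    [0,0,1.4],
    [0,0,2.5],
    [0,0,3],
    [0,0,3],
    [0,0,2.5],
    [0,0,0.5],
    [0,0,0]
  ],
  "yaw": [0,0,0,0,0,0,0,0]
}}

```text
t: 35.8
eef_pos: [543.0, 231.8, 139.3]
eef_rot: [-0.032, 0.999, 0.001, 0.0]
force: [0.0, -0.2, -1.0]
grip_width: 0.403
finger_force: 39.9
```

Call:
{"fn": "step_arm", "kwargs": {
  "gripper": [0.8,0.8,0.8,0.8,0.8,0.8,0.8,0.8],
  "delta_pos": [
    [-0.5,-1.5,0],
    [-1,-3.2,0],
    [-1.1,-3.3,0],
    [-1.1,-3.3,0],
    [-1,-3,0],
    [-0.5,-1.9,0],
    [0,0,0],
    [0,0,0]
  ],
  "yaw": [0,0,0,0,0,0,0,0]
}}

```text
t: 36.6
eef_pos: [490.0, 68.8, 137.8]
eef_rot: [-0.031, 1.0, -0.0, -0.001]
force: [1.0, -0.7, -0.6]
grip_width: 0.402
finger_force: 40.0
```

Call:
{"fn": "step_arm", "kwargs": {
  "gripper": [0.8,0.8,0.8,0.8,0.8,0.8,0.8,0.8],
  "delta_pos": [
    [0,0,-1],
    [0,0,-2],
    [0,0,-2],
    [0,0,-1.5],
    [0,0,-0.7],
    [0,0,0],
    [0,0,0],
    [0,0,0]
  ],
  "yaw": [0,0,0,0,0,0,0,0]
}}

```text
t: 37.4
eef_pos: [491.6, 70.0, 67.5]
eef_rot: [-0.032, 0.999, 0.0, 0.001]
force: [0.1, -1.2, -0.6]
grip_width: 0.402
finger_force: 40.0
```

Call:
{"fn": "step_arm", "kwargs": {
  "gripper": [0.8,0.8,0.8,0.8,0.8,0.8,0.8,0.8],
  "delta_pos": [
    [-0.05,-0.05,-1],
    [0,0,-0.4],
    [0,0,-0.3],
    [0,0,-0.3],
    [0,0,-0.3],
    [0,0,-0.3],
    [0,0,-0.2],
    [0,0,0]
  ],
  "yaw": [0,0,0,0,0,0,0,0]
}}

```text
t: 38.2
eef_pos: [490.3, 69.1, 38.5]
eef_rot: [-0.032, 0.999, -0.0, -0.0]
force: [-0.5, 0.2, -1.5]
grip_width: 0.404
finger_force: 40.0
```

Already over the post with no side force; I continue to the seat.

Call:
{"fn": "step_arm", "kwargs": {
  "gripper": [0.8,0.8,0.8,0.8,0.8,0.8,0.8,0.8],
  "delta_pos": [
    [0,0,-0.4],
    [0,0,-0.5],
    [0,0,-0.5],
    [0,0,-0.4],
    [0,0,-0.2],
    [0,0,-0.2],
    [0,0,-0.1],
    [0,0,0]
  ],
  "yaw": [0,0,0,0,0,0,0,0]
}}

```text
t: 39.0
eef_pos: [490.4, 69.1, 15.7]
eef_rot: [-0.032, 0.999, -0.0, -0.0]
force: [0.5, 1.0, -0.9]
grip_width: 0.402
finger_force: 40.0
```

Call:
{"fn": "step_arm", "kwargs": {
  "gripper": [0.8,0.8,0.8,0.8,0.8,0.8,0.8,0.8],
  "delta_pos": [
    [0,0,-0.05],
    [0,0,-0.05],
    [0,0,0],
    [0,0,0],
    [0,0,0],
    [0,0,0],
    [0,0,0],
    [0,0,0]
  ],
  "yaw": [0,0,0,0,0,0,0,0]
}}

```text
t: 39.8
eef_pos: [490.5, 69.1, 15.4]
eef_rot: [-0.032, 0.999, 0.0, 0.0]
force: [-2.4, -0.3, 5.5]
grip_width: 0.405
finger_force: 40.5
```

Call:
{"fn": "step_arm", "kwargs": {
  "gripper": [0.5,0.42,0.4,0.4,0.4,0.4,0.4,0.4],
  "delta_pos": [
    [0,0,0],
    [0,0,0],
    [0,0,0],
    [0,0,1.5],
    [0,0,3],
    [0,0,4],
    [0,0,3],
    [0,0,1]
  ],
  "yaw": [0,0,0,0,0,0,0,0]
}}

```text
t: 40.6
eef_pos: [492.3, 69.6, 143.3]
eef_rot: [-0.032, 0.999, 0.001, 0.003]
force: [0.6, 0.9, 0.3]
grip_width: 0.603
finger_force: 0.0
```

Call:
{"fn": "step_arm", "kwargs": {
  "gripper": [0.3,0.3,0.3,0.3,0.3,0.3,0.3,0.3],
  "delta_pos": [
    [-2,0,0],
    [-3,0,0],
    [-4,0,0],
    [-3,0,0],
    [0,0,0],
    [0,0,0],
    [0,0,0],
    [0,0,0]
  ],
  "yaw": [0,0,0,0,0,0,0,0]
}}

```text
t: 41.4
eef_pos: [371.0, 69.2, 139.5]
eef_rot: [-0.032, 1.0, -0.0, -0.0]
force: [0.1, 0.3, -0.0]
grip_width: 0.698
finger_force: 0.0
```

```bash
python3 - <<'E'
from h import *
t=snapshot("top");cv2.imwrite("pics/t6.png",t)
print(get_state()["eef_pos"])
for o in springs(t,(150,150,360,290)): print([np.round(v,1) for v in o])
E
```

```text
[370.9768958   69.15539466 139.49586861]
[array([210.2, 235.2]), np.float64(15.5), np.float64(13.9), array([449.6, 318.9])]
[array([296.4, 221.2]), np.float64(13.1), np.float64(12.9), array([491.9,  68.3])]
```

Call:
{"fn": "step_arm", "kwargs": {
  "gripper": [0.3,0.3,0.3,0.3,0.3,0.3,0.3,0.3],
  "delta_pos": [
    [0.6,2,0],
    [1.3,4,0],
    [1.3,4.2,0],
    [1.3,4.2,0],
    [1.3,4.2,0],
    [1.3,4.2,0],
    [0.8,2.2,0],
    [0,0,0]
  ],
  "yaw": [0,0,0,0,0,0,0,0]
}}

```text
t: 42.25
eef_pos: [450.4, 321.6, 138.2]
eef_rot: [-0.033, 0.999, -0.001, -0.0]
force: [-0.1, -0.1, -0.7]
grip_width: 0.704
finger_force: 0.0
```

Call:
{"fn": "step_arm", "kwargs": {
  "gripper": [0.3,0.3,0.3,0.3,0.3,0.3,0.3,0.3],
  "delta_pos": [
    [0,0,-1],
    [0,0,-2],
    [0,0,-2.5],
    [0,0,-2],
    [0,0,-1],
    [0,0,0],
    [0,0,0],
    [0,0,0]
  ],
  "yaw": [0,0,0,0,0,0,0,0]
}}

```text
t: 43.05
eef_pos: [450.1, 319.5, 56.0]
eef_rot: [-0.032, 0.999, 0.001, 0.001]
force: [-0.6, 0.6, -0.5]
grip_width: 0.697
finger_force: 0.0
```

```bash
python3 - <<'E'
from h import *
s=snapshot("scene");cv2.imwrite("pics/s7.png",s)
print(get_state()["eef_pos"])
h=cv2.cvtColor(up8(s),cv2.COLOR_BGR2HSV)
for c in cont(cv2.inRange(h,(16,110,75),(30,255,255)),(360,230,500,320),40):
    x,y,w,hh=cv2.boundingRect(c);u=un([x+w/2,y+hh/2]);print("sc",u.round(1),w/8,hh/8,plane("scene",u,16)[:2].round(1))
E
```

```text
[449.9752554  319.56144426  55.93860463]
sc [451.9 269.6] 18.25 20.875 [447.5 321.8]
```

Spring still in place (same scene pixel as before). I descend and grip.

Call:
{"fn": "step_arm", "kwargs": {
  "gripper": [0.3,0.3,0.3,0.3,0.3,0.3,0.3,0.3],
  "delta_pos": [
    [0,0,-1],
    [0,0,-1],
    [0,0,-1],
    [0,0,-1],
    [0,0,-0.7],
    [0,0,-0.4],
    [0,0,0],
    [0,0,0]
  ],
  "yaw": [0,0,0,0,0,0,0,0]
}}

```text
t: 43.9
eef_pos: [449.6, 319.3, 4.0]
eef_rot: [-0.032, 0.999, 0.0, 0.0]
force: [-0.6, -0.8, 0.3]
grip_width: 0.698
finger_force: 0.0
```

Call:
{"fn": "step_arm", "kwargs": {
  "gripper": [0.4,0.5,0.6,0.7,0.8,0.8,0.8,0.8],
  "delta_pos": [
    [0,0,0],
    [0,0,0],
    [0,0,0],
    [0,0,0],
    [0,0,0],
    [0,0,0],
    [0,0,0],
    [0,0,0]
  ],
  "yaw": [0,0,0,0,0,0,0,0]
}}

```text
t: 44.7
eef_pos: [449.7, 319.4, 4.4]
eef_rot: [-0.032, 0.999, 0.0, 0.0]
force: [-1.9, 0.1, 5.2]
grip_width: 0.416
finger_force: 40.0
```

Call:
{"fn": "step_arm", "kwargs": {
  "gripper": [0.8,0.8,0.8,0.8,0.8,0.8,0.8,0.8],
  "delta_pos": [
    [0,0,0.6],
    [0,0,1.4],
    [0,0,2.5],
    [0,0,3],
    [0,0,3],
    [0,0,2.5],
    [0,0,1],
    [0,0,0]
  ],
  "yaw": [0,0,0,0,0,0,0,0]
}}

```text
t: 45.5
eef_pos: [449.8, 319.6, 144.7]
eef_rot: [-0.032, 0.999, 0.001, 0.001]
force: [-0.5, -0.4, 0.2]
grip_width: 0.414
finger_force: 40.0
```

Call:
{"fn": "step_arm", "kwargs": {
  "gripper": [0.8,0.8,0.8,0.8,0.8,0.8,0.8,0.8],
  "delta_pos": [
    [0.3,-2,0],
    [0.6,-4,0],
    [0.7,-4.8,0],
    [0.7,-4.8,0],
    [0.7,-4.8,0],
    [0.7,-4.8,0],
    [0.7,-4.8,0],
    [0.4,-3,0]
  ],
  "yaw": [0,0,0,0,0,0,0,0]
}}

```text
t: 46.3
eef_pos: [495.8, -14.4, 141.9]
eef_rot: [-0.031, 1.0, -0.0, -0.002]
force: [0.4, 0.6, -0.6]
grip_width: 0.417
finger_force: 40.1
```

Call:
{"fn": "step_arm", "kwargs": {
  "gripper": [0.8,0.8,0.8,0.8,0.8,0.8,0.8,0.8],
  "delta_pos": [
    [0,-1.5,0],
    [0,-0.5,-1],
    [0,0,-2],
    [0,0,-2],
    [0,0,-1.5],
    [0,0,-1.2],
    [0,0,0],
    [0,0,0]
  ],
  "yaw": [0,0,0,0,0,0,0,0]
}}

```text
t: 47.1
eef_pos: [496.6, -30.8, 65.9]
eef_rot: [-0.032, 0.999, -0.0, -0.001]
force: [0.1, -0.0, -0.9]
grip_width: 0.413
finger_force: 40.1
```

Call:
{"fn": "step_arm", "kwargs": {
  "gripper": [0.8,0.8,0.8,0.8,0.8,0.8,0.8,0.8],
  "delta_pos": [
    [0.12,0.05,-1],
    [0,0,-0.4],
    [0,0,-0.3],
    [0,0,-0.3],
    [0,0,-0.3],
    [0,0,-0.3],
    [0,0,-0.2],
    [0,0,0]
  ],
  "yaw": [0,0,0,0,0,0,0,0]
}}

```text
t: 47.9
eef_pos: [498.4, -30.4, 38.5]
eef_rot: [-0.032, 0.999, -0.0, -0.0]
force: [0.4, 0.1, -0.3]
grip_width: 0.415
finger_force: 40.1
```

Call:
{"fn": "step_arm", "kwargs": {
  "gripper": [0.8,0.8,0.8,0.8,0.8,0.8,0.8,0.8],
  "delta_pos": [
    [0,0,-0.4],
    [0,0,-0.5],
    [0,0,-0.5],
    [0,0,-0.4],
    [0,0,-0.2],
    [0,0,-0.2],
    [0,0,-0.1],
    [0,0,0]
  ],
  "yaw": [0,0,0,0,0,0,0,0]
}}

```text
t: 48.7
eef_pos: [498.6, -30.4, 15.7]
eef_rot: [-0.032, 0.999, -0.0, -0.0]
force: [0.2, 0.1, -0.1]
grip_width: 0.418
finger_force: 40.1
```

Call:
{"fn": "step_arm", "kwargs": {
  "gripper": [0.8,0.8,0.8,0.8,0.8,0.8,0.8,0.8],
  "delta_pos": [
    [0,0,-0.05],
    [0,0,-0.05],
    [0,0,0],
    [0,0,0],
    [0,0,0],
    [0,0,0],
    [0,0,0],
    [0,0,0]
  ],
  "yaw": [0,0,0,0,0,0,0,0]
}}

```text
t: 49.5
eef_pos: [498.8, -30.4, 15.4]
eef_rot: [-0.032, 0.999, -0.0, 0.0]
force: [-1.9, 0.4, 5.5]
grip_width: 0.412
finger_force: 40.6
```

Call:
{"fn": "step_arm", "kwargs": {
  "gripper": [0.5,0.42,0.4,0.4,0.4,0.4,0.4,0.4],
  "delta_pos": [
    [0,0,0],
    [0,0,0],
    [0,0,0],
    [0,0,1.5],
    [0,0,3],
    [0,0,4],
    [0,0,4],
    [0,0,3]
  ],
  "yaw": [0,0,0,0,0,0,0,0]
}}

```text
t: 50.3
eef_pos: [499.3, -30.4, 172.4]
eef_rot: [-0.032, 0.999, 0.0, 0.001]
force: [0.8, 0.7, 0.5]
grip_width: 0.602
finger_force: 0.0
```

Call:
{"fn": "step_arm", "kwargs": {
  "gripper": [1,1,1,1,1,1,1,1],
  "delta_pos": [
    [-2,0,1],
    [-3,0,3],
    [-4,0,3],
    [-4,0,3],
    [-1,0,1],
    [0,0,0],
    [0,0,0],
    [0,0,0]
  ],
  "yaw": [0,0,0,0,0,0,0,0]
}}

```text
t: 51.1
eef_pos: [358.8, -30.3, 278.2]
eef_rot: [-0.032, 0.999, -0.0, -0.002]
force: [0.6, 0.3, 0.4]
grip_width: 0.003
finger_force: 0.0
```

```bash
python3 - <<'E'
from h import *
t=snapshot("top");s=snapshot("scene");cv2.imwrite("pics/t8.png",t);cv2.imwrite("pics/s8.png",s)
print(get_state()["eef_pos"])
for o in plates(t,(270,170,360,225))+springs(t,(150,150,360,290)): print([np.round(v,1) for v in o])
a=cv2.resize(t[145:240,260:360],None,fx=4,fy=4,interpolation=cv2.INTER_CUBIC);b=cv2.resize(s[150:270,260:390],None,fx=3,fy=3,interpolation=cv2.INTER_CUBIC)
o=np.zeros((380,800,3),np.uint8);o[:380,:400]=a;o[:360,400:790]=b;cv2.imwrite("pics/c8.png",o)
xc=np.array([.998,.0626,0]);yc=np.array([-.0626,.998,0]);hg=np.array([594.6,26.2,70.5])
for th in(1.8,1.85,1.9):
    for d,w in((160,-111),(160,111),(174,0)): 
        p=hg-d*np.cos(th)*xc+w*yc+[0,0,d*np.sin(th)];print(th,d,w,proj("top",p).round(1),proj("scene",p).round(1))
E
```

```text
[358.88373154 -30.41115596 278.41600358]
[array([288.6, 200.2]), array([48.2,  6.5]), np.float64(88.3), array([550.1,  89.3])]
[array([304.1, 199.4]), array([47.6,  6.2]), np.float64(86.2), array([552.9,  45.1])]
[array([319.5, 198.4]), array([47.5,  5.6]), np.float64(87.2), array([556.1,   0.8])]
[array([335. , 197.6]), array([48.2,  5.7]), np.float64(85.7), array([558.5, -43.5])]
[array([296.4, 221.2]), np.float64(13.1), np.float64(12.9), array([491.9,  68.3])]
[array([330.5, 219.1]), np.float64(12.9), np.float64(13.1), array([498.7, -31.7])]
1.8 160 -111 [353.6 158.2] [265.2 157. ]
1.8 160 111 [263.1 163.1] [342.1 212.8]
1.8 174 0 [308.2 158.2] [300.6 180.4]
1.85 160 -111 [353.4 155.3] [262.7 159.6]
1.85 160 111 [263.1 160.2] [339.5 215.7]
1.85 174 0 [308. 155.] [297.8 183.4]
1.9 160 -111 [353.1 152.5] [260.2 162.3]
1.9 160 111 [263.1 157.4] [336.9 218.7]
1.9 174 0 [307.9 151.9] [295.  186.5]
```

View pics/c8.png

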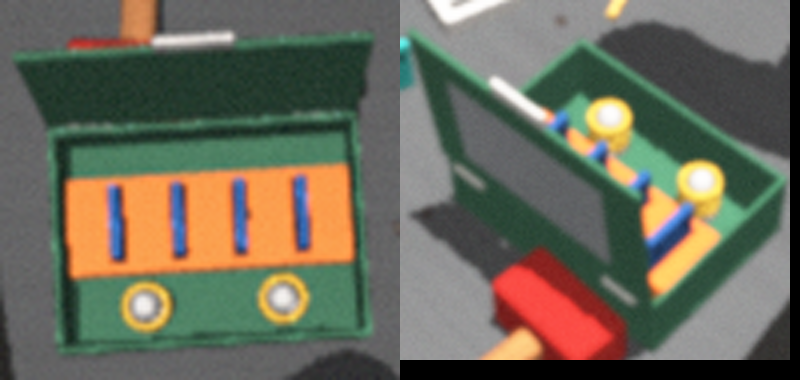

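Picture: four blue plates down in the slots (top crop x 116, 178, 240, 301 at y≈220), both springs ring their posts at (146,306) and (283,298), and the lid stands at about 1.86 rad with its tab at (193,40). Next I move over and behind the lid, fingers shut.

Call:
{"fn": "step_arm", "kwargs": {
  "gripper": [1,1,1,1,1,1,1,1],
  "delta_pos": [
    [2,1,1],
    [4,1,0.5],
    [4.5,1,0],
    [4.5,1,0],
    [4.5,1,0],
    [4.5,1,0],
    [4.5,0.2,0],
    [4.5,0,0]
  ],
  "yaw": [0,0,0,0,0,0,0,0]
}}

```text
t: 52.0
eef_pos: [690.6, 31.8, 292.6]
eef_rot: [-0.032, 0.999, -0.0, -0.001]
force: [2.3, 0.1, 0.8]
grip_width: -0.003
finger_force: 0.0
```

Call:
{"fn": "step_arm", "kwargs": {
  "gripper": [1,1,1,1,1,1,1,1],
  "delta_pos": [
    [0,0,0],
    [0,0,0],
    [0,0,0],
    [0,0,0],
    [0,0,0],
    [0,0,0],
    [0,0,0],
    [0,0,0]
  ],
  "yaw": [0,0,0,0,0,0,0,0]
}}

```text
t: 52.8
eef_pos: [688.4, 31.7, 295.2]
eef_rot: [-0.032, 0.999, 0.0, 0.0]
force: [-0.5, -0.5, -0.2]
grip_width: -0.002
finger_force: 0.0
```

Call:
{"fn": "step_arm", "kwargs": {
  "gripper": [1,1,1,1,1,1,1,1],
  "delta_pos": [
    [0,0,-1],
    [0,0,-2],
    [0,0,-2.5],
    [0,0,-2],
    [0,0,-1.5],
    [0,0,-0.5],
    [0,0,0],
    [0,0,0]
  ],
  "yaw": [0,0,0,0,0,0,0,0]
}}

```text
t: 53.6
eef_pos: [689.1, 31.6, 200.9]
eef_rot: [-0.032, 0.999, -0.0, 0.001]
force: [1.1, -0.0, 1.1]
grip_width: 0.001
finger_force: 0.0
```

Call:
{"fn": "step_arm", "kwargs": {
  "gripper": [1,1,1,1,1,1,1,1],
  "delta_pos": [
    [-0.5,0,0],
    [-0.5,-0.1,0],
    [-0.5,0,0],
    [-0.5,0,0],
    [-0.5,-0.1,0],
    [-0.5,0,0],
    [-0.5,0,0],
    [0,0,0]
  ],
  "yaw": [0,0,0,0,0,0,0,0]
}}

```text
t: 54.4
eef_pos: [653.3, 29.6, 200.4]
eef_rot: [-0.032, 0.999, 0.0, 0.0]
force: [1.2, 0.3, -0.5]
grip_width: 0.0
finger_force: 0.0
```

Call:
{"fn": "step_arm", "kwargs": {
  "gripper": [1,1,1,1,1,1,1,1],
  "delta_pos": [
    [-0.6,0,0],
    [-0.8,-0.1,0],
    [-0.8,0,0],
    [-0.8,-0.1,0],
    [-0.8,0,0],
    [-0.8,-0.1,0],
    [-0.8,0,0],
    [-0.8,-0.1,0]
  ],
  "yaw": [0,0,0,0,0,0,0,0]
}}

```text
t: 55.2
eef_pos: [591.0, 25.7, 199.9]
eef_rot: [-0.032, 0.999, 0.0, 0.0]
force: [1.8, -0.4, -0.0]
grip_width: -0.003
finger_force: 1.1
```

```bash
python3 - <<'E'
from h import *
s=snapshot("scene");cv2.imwrite("pics/c9.png",cv2.resize(s[90:280,230:400],None,fx=3,fy=3,interpolation=cv2.INTER_CUBIC));print(get_state()["force"],get_state()["eef_pos"])
E
```

```text
[-0.2386644  -0.80760652  0.88078194] [589.88141457  25.47868281 200.21048983]
```

View pics/c9.png

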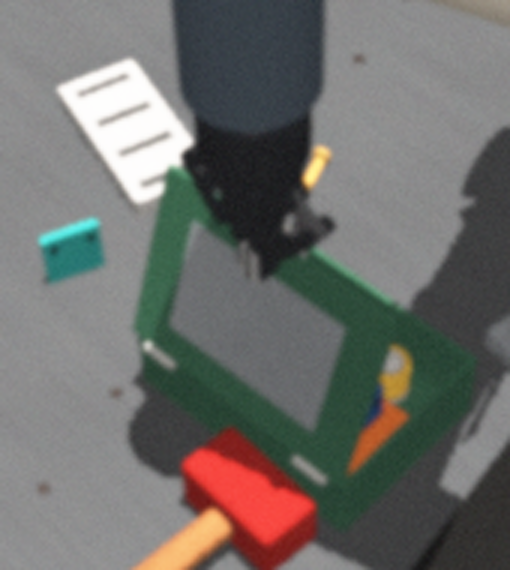

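Call:
{"fn": "step_arm", "kwargs": {
  "gripper": [1,1,1,1,1,1,1,1],
  "delta_pos": [
    [-0.8,0,0],
    [-0.8,-0.1,0],
    [-0.8,0,0],
    [-0.8,-0.1,0],
    [-0.8,0,0],
    [-0.8,-0.1,-0.1],
    [-0.7,0,-0.3],
    [-0.6,-0.1,-0.4]
  ],
  "yaw": [0,0,0,0,0,0,0,0]
}}

```text
t: 56.05
eef_pos: [530.0, 21.7, 191.7]
eef_rot: [-0.032, 0.999, 0.0, 0.0]
force: [1.5, 0.6, -0.1]
grip_width: -0.001
finger_force: 0.7
```

Call:
{"fn": "step_arm", "kwargs": {
  "gripper": [1,1,1,1,1,1,1,1],
  "delta_pos": [
    [-0.6,0,-0.4],
    [-0.6,-0.1,-0.5],
    [-0.6,0,-0.5],
    [-0.6,-0.1,-0.5],
    [-0.5,0,-0.6],
    [-0.5,0,-0.6],
    [-0.4,0,-0.6],
    [-0.4,0,-0.6]
  ],
  "yaw": [0,0,0,0,0,0,0,0]
}}

```text
t: 56.85
eef_pos: [488.2, 19.5, 148.2]
eef_rot: [-0.032, 0.999, -0.0, -0.0]
force: [0.9, -0.2, 0.5]
grip_width: -0.002
finger_force: 0.6
```

Call:
{"fn": "step_arm", "kwargs": {
  "gripper": [1,1,1,1,1,1,1,1],
  "delta_pos": [
    [-0.4,0,-0.6],
    [-0.4,-0.1,-0.6],
    [-0.4,0,-0.6],
    [-0.3,0,-0.6],
    [-0.3,0,-0.5],
    [-0.2,0,-0.5],
    [-0.2,0,-0.5],
    [-0.2,0,-0.5]
  ],
  "yaw": [0,0,0,0,0,0,0,0]
}}

```text
t: 57.65
eef_pos: [464.5, 18.6, 104.4]
eef_rot: [-0.032, 0.999, -0.0, 0.0]
force: [-0.2, 0.2, 1.8]
grip_width: 0.0
finger_force: 0.4
```

Call:
{"fn": "step_arm", "kwargs": {
  "gripper": [1,1,1,1,1,1,1,1],
  "delta_pos": [
    [-0.1,0,-0.4],
    [0,0,-0.4],
    [0,0,-0.4],
    [0,0,-0.3],
    [0,0,-0.3],
    [0,0,-0.2],
    [0,0,-0.2],
    [0,0,-0.2]
  ],
  "yaw": [0,0,0,0,0,0,0,0]
}}

```text
t: 58.45
eef_pos: [463.7, 18.6, 80.7]
eef_rot: [-0.032, 0.999, 0.0, 0.0]
force: [-0.3, -0.2, 0.2]
grip_width: 0.004
finger_force: 0.4
```

Nearly closed; last few millimetres slowly.

Call:
{"fn": "step_arm", "kwargs": {
  "gripper": [1,1,1,1,1,1,1,1],
  "delta_pos": [
    [0,0,-0.1],
    [0,0,-0.1],
    [0,0,-0.1],
    [0,0,-0.1],
    [0,0,-0.1],
    [0,0,0],
    [0,0,0],
    [0,0,0]
  ],
  "yaw": [0,0,0,0,0,0,0,0]
}}

```text
t: 59.25
eef_pos: [463.7, 18.6, 76.5]
eef_rot: [-0.032, 0.999, -0.0, 0.0]
force: [-2.5, 0.3, 7.7]
grip_width: 0.001
finger_force: 3.6
```

Call:
{"fn": "step_arm", "kwargs": {
  "gripper": [1,1,1,1,1,1,1,1],
  "delta_pos": [
    [0,0,-0.05],
    [0,0,0],
    [0,0,0],
    [0,0,0],
    [0,0,0],
    [0,0,0],
    [0,0,0],
    [0,0,0]
  ],
  "yaw": [0,0,0,0,0,0,0,0]
}}

```text
t: 60.05
eef_pos: [463.7, 18.6, 76.5]
eef_rot: [-0.032, 0.999, -0.0, 0.0]
force: [-5.7, 1.3, 11.1]
grip_width: 0.002
finger_force: 5.6
```

Call:
{"fn": "step_arm", "kwargs": {
  "gripper": [1,1,1,1,1,1,1,1],
  "delta_pos": [
    [0,0,0.5],
    [0,0,2],
    [0,0,3],
    [-2,0,4],
    [-3,0,4],
    [-3,0,4],
    [-1,0,2],
    [0,0,0]
  ],
  "yaw": [0,0,0,0,0,0,0,0]
}}

```text
t: 60.85
eef_pos: [374.3, 18.9, 274.1]
eef_rot: [-0.032, 0.999, 0.001, 0.004]
force: [-0.1, 0.6, -0.2]
grip_width: -0.002
finger_force: 0.0
```

```bash
python3 - <<'E'
from h import *
t=snapshot("top");s=snapshot("scene");print(get_state()["force"])
a=cv2.resize(t[145:245,195:360],None,fx=2.4,fy=2.4,interpolation=cv2.INTER_CUBIC);b=cv2.resize(s[150:280,250:390],None,fx=2.8,fy=2.8,interpolation=cv2.INTER_CUBIC)
o=np.zeros((370,800,3),np.uint8);o[:240,:396]=a;o[:364,400:792]=b;cv2.imwrite("pics/c10.png",o)
E
```

```text
[ 0.26361188 -0.59753899 -1.30462488]
```

View pics/c10.png

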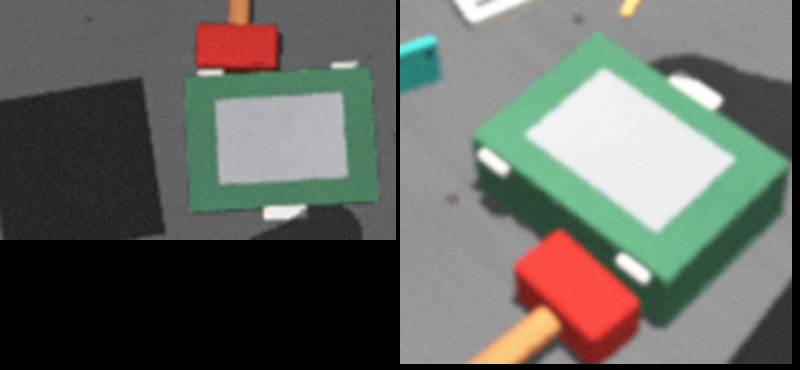

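The lid lies flat on the case (tab at (285,212) in the top crop), the mallet is undisturbed and the arm is clear.

```bash
python3 -c "
from plant import *
print(job_done())"
```

```text
the job is handed in; nothing more can be done
None
```

The job is handed in: all four blue plates are seated in their slots, both yellow springs are down on their posts, and the lid was lowered slowly until closed; the latch body, brass pin and mallet were not touched.

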